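# Stow the kit cases and cartons for the doorstep

### The arm

A 6-joint arm with a two-finger parallel gripper is mounted at the origin on the work surface. World frame = base frame: x ahead of the robot, y to its left, z up, the work surface at z = 0. Lengths are in m, angles in rad, forces in N, time in s.
With the tool pointing down it reaches from about 0.2 to 0.875 m from the base axis. Payload 3.4 kg.
Tool frame: the origin (TCP) lies between the finger pads; the fingertips stand 25 mm ahead of it and the grasp point (between the pads) lies 6 mm ahead of it (r.nose_length is the z of the fingertips in the tool frame, in m); z points along the fingers, x is the direction in which the jaws open and shut, and the axes are right-handed (so a half turn about z gives the same grasp; the last joint's range is limited). The gripper opens to 94 mm and grips with 3 to 60 N. Pads are 16 mm wide; open, the fingers measure 119 mm over their backs; the gripper's body (75 mm by 177 mm) begins 78 mm behind the grasp point.
Start: joints at [-1.351, 0.276, 1.505, -0, 1.361, -0.121], TCP at [0.192, -0.542, 0.23] pointing down, gripper open.
Joint ranges: [-2.89, 2.89], [-0.75, 2.08], [0.22, 2.7], [-1.18, 4.32], [0.11, 2.71], [-2.7, 2.7]. Speed limits (rad/s): [2.57, 2.57, 3.14, 3.14, 3.14, 3.14].

### API

Orientations are given as a unit quaternion [w, x, y, z].
In Python, from plant import r, gripper_to, inverse_kinematics, vision, models, telemetry gives the robot as it stands. Calls block until the motion is done:
- r.move_to(position, orientation): joint-space move of the TCP to a pose.
- r.move_l(position, rot=None, vel=0.15, guard=None): straight line of the TCP; rot=None keeps the orientation; vel is the mean speed in m/s. With guard (N) it stops when the force on the tool has changed by that much, and returns True; else False.
- r.movej(angles): joint-space move.
- gripper_to(opening, f_grip=None): finger opening in m; f_grip is the grip in N (None keeps the last); returns when the fingers have stopped.
- r.hold(seconds).
- inverse_kinematics(position, orientation): joint angles nearest the present ones, or None.
- vision.snapshot(name): name is "scene" or "top" or "wrist"; returns the picture (480x640x3 uint8, red, green, blue); there is no depth.
- vision.get_calibration(name): a dict with "fx", "fy", "cx", "cy" (pixels), "D" ([k1, k2, p1, p2, k3] as OpenCV has them; the pictures are not rectified), "position" and "orientation" of the camera in the world. Camera axes: x right, y down, z forward; pixel columns grow to the right and rows downward; lengths in m; the calibration is good to about 2 mm. A picture is of the moment at which its call begins: read the wrist's pose just before it. get_calibration takes no time and is no camera call; for the wrist camera it gives the pose at the moment of the call.
A pose or a line that the arm cannot do raises r.PlanningError and nothing moves.
- r.sign_off(): hands the job in, once; it reports no verdict.
Trained networks look in the newest picture that a camera, given by its name, has taken for a name from the list of things; names that differ only in an ending like _2 or _b are one class to them, and where a whole thing is asked for, a point or a joint stands for the part that bears it (a point fixed in the world has none). Each returns a list of dicts, best first, with "score" (0 to 1); they miss things now and then, are a little off and sometimes report something else, mostly with a low value. They report only what shows in the picture. A call takes as long as a camera call. They do not tell look-alikes from the thing itself.
- models.boxes_of(thing, camera): "at" ([x, y, z] in m, in world coordinates, good to about 4 mm: the middle of the surface that is visible of it).
- models.regions_of(thing, camera): "pixels" (480x640 bool, what is visible of it).
- models.mark_of(thing, camera): "at" ([x, y, z] in m, in world coordinates, good to about 4 mm: a listed point, or the origin of a listed thing).
Readings, each from a call of its own:
- telemetry.current_t(): time.
- telemetry.current_joints(): joint angles.
- telemetry.current_dq(): joint speeds.
- telemetry.current_joint_efforts(): joint torques, N m.
- telemetry.current_ee_pos(): TCP position.
- telemetry.current_tool_rot(): TCP orientation.
- telemetry.current_wrist_force(): force on the tool from outside, world axes, zero at the start.
- telemetry.current_torque(): the same for the moment, N m.
- telemetry.current_opening(): finger opening in m.
Only numpy, scipy, OpenCV 4.12 (cv2) and the standard library are available. Lean on these libraries where they do the work, as an engineer would, in place of code of your own. Each camera call takes 0.05 s, during which the arm holds its last target. There are 200 camera calls.

### The job

The trolley is about to be wheeled out of the back door, so stow the supplies on the wooden board so that nothing topples. Lift each of the two long tin cases to find out which end is the heavy one and stand it upright, heavy end down, on the bare part of the board; and stack every carton there is flat in one column on the dark block, squarely over it, edges in line with the block's. Leave the long stirring spoon and the small jar where they are.

Things in the scene. Friction and masses are not known exactly. Their poses are not given: they have to be found in the camera images.
- stow: wooden stow board fixed to the trolley top, 190 (x) x 380 (y) x 12 mm; origin at the centre of its underside, z up. Near its +y end a dark wooden block, 90 (x) x 60 (y) mm and 20 mm high, is fixed on it; the rest of the board, from its -y end up to the block (y -190 to +120 mm), is bare and is where the cases stand
- block_top (a point): centre of the block's top face, 32 mm above the trolley top (in the board's frame x 0, y +150 mm)
- case1: closed grey tin kit case, 150 (x, its length) x 55 x 55 mm, about 0.55 kg, ends alike, lying bar up at first. Origin: middle of the long face opposite the bar; z points to the bar. About 0.4 kg of it is fixed unseen inside at one end, some 52 mm from the middle; which end (+x or -x) differs by case and start and cannot be seen. Lifted lightly by the bar, the heavy end sinks
- case1_mid (a point): centre of that case's tin (27.5 mm from each long face, 75 mm from each end). Its weight acts about 35 mm from here towards the heavy end: about 0.2 N m on a wrist that lifts it level
- case1_bar (a point): middle of that case's carrying bar: an 8 mm round bar along the case's y axis, over its middle, 30 mm above the long face it is mounted on, on two round posts that leave 38 mm clear between them
- case2: closed grey tin kit case, 150 (x, its length) x 55 x 55 mm, about 0.55 kg, ends alike, lying bar up at first. Origin: middle of the long face opposite the bar; z points to the bar. About 0.4 kg of it is fixed unseen inside at one end, some 52 mm from the middle; which end (+x or -x) differs by case and start and cannot be seen. Lifted lightly by the bar, the heavy end sinks
- case2_mid (a point): centre of that case's tin (27.5 mm from each long face, 75 mm from each end). Its weight acts about 35 mm from here towards the heavy end: about 0.2 N m on a wrist that lifts it level
- case2_bar (a point): middle of that case's carrying bar: an 8 mm round bar along the case's y axis, over its middle, 30 mm above the long face it is mounted on, on two round posts that leave 38 mm clear between them
- carton1: closed cardboard carton 90 (x) x 60 (y) x 40 mm (z), 0.12 kg, lying flat; origin at the centre of its underside. May be absent (two or three cartons are there)
- carton2: closed cardboard carton 90 (x) x 60 (y) x 40 mm (z), 0.12 kg, lying flat; origin at the centre of its underside. May be absent (two or three cartons are there)
- carton3: closed cardboard carton 90 (x) x 60 (y) x 40 mm (z), 0.12 kg, lying flat; origin at the centre of its underside. May be absent (two or three cartons are there)
- mwiko: long wooden stirring spoon, 360 mm, lying along its y axis; leave alone
- saltjar: small jar, 56 mm wide, 80 mm high; leave alone
There are look-alikes about, which are no part of the job. Leave any green look-alike of the case2 alone. Leave any red look-alike of the carton2 alone.

How it is judged:
By the outcome, as a careful person would: the job done as asked, in the order asked, and still so for the second after the job is handed in, with the robot touching nothing.
Of carton1, carton2, carton3 only 2 to 3 are there at a start; the rules pass over those that are not, and their reading is None.
At some moment in a run one of case1, case2 may be knocked a few centimetres aside while the robot is not near it.
Once in a run the grip may slacken for a moment while it holds something.
It also fails if it takes over 210 s, if anything falls off the work surface, if the arm or the gripper's body presses on something with over 40 N, if the wrist force passes 120 N, or if a joint passes its speed limit or range.

## Working session

There is one attempt and no reset: what is moved stays moved. The work goes in short steps, each a Python script; the robot and the scene stay as the last script left them, time stands still between calls to the robot, and variables do not carry over. Pictures are saved under pics/ and viewed, about 12 in all and at most 16, crops included, and the job is handed in when it is done.

```bash
ls; mkdir -p pics; python3 - <<'E'
from plant import r, vision, models, telemetry
import cv2, numpy as np
for n in ("scene","top"):
    im=vision.snapshot(n); cv2.imwrite(f"pics/{n}0.png",im[:,:,::-1]); 
    c=vision.get_calibration(n); print(n,c["position"],c["orientation"],c["fx"])
    for t in ["stow","block_top","case1","case1_bar","carton1","mwiko","saltjar"]:
        print(t,[(np.round(d["at"],3).tolist(),round(d["score"],2)) for d in models.mark_of(t,n)])
print(telemetry.current_t(), r.nose_length)
E
```

```text
pics
scene [ 0.99377148 -0.42511978  0.87880227] [-0.28350209  0.83720359  0.44586533 -0.14114115] 484.96254142103
stow [([0.619, -0.006, 0.0], 0.79)]
block_top [([0.613, 0.143, 0.03], 0.67), ([0.38, -0.28, 0.027], 0.62)]
case1 [([0.164, -0.303, -0.001], 0.8), ([0.384, -0.275, 0.001], 0.76), ([0.387, 0.305, -0.002], 0.75)]
case1_bar [([0.386, 0.309, 0.086], 0.74)]
carton1 [([0.43, 0.07, -0.004], 0.78), ([0.608, 0.328, -0.0], 0.69), ([0.435, -0.071, 0.001], 0.65), ([0.28, -0.478, 0.002], 0.62)]
mwiko [([0.808, -0.004, 0.002], 0.7)]
saltjar [([0.615, -0.385, -0.003], 0.93)]
top [ 0.36431369 -0.07523214  1.72578569] [ 0.02163338 -0.70590399  0.70757259 -0.02392875] 610.3020255128054
stow [([0.619, -0.006, 0.004], 0.9), ([0.385, 0.308, -0.002], 0.73)]
block_top [([0.614, 0.142, 0.033], 0.85)]
case1 [([0.164, -0.304, 0.002], 0.93), ([0.385, -0.276, -0.001], 0.91), ([0.388, 0.309, -0.001], 0.82)]
case1_bar [([0.387, -0.276, 0.086], 0.72), ([0.383, 0.307, 0.085], 0.68)]
carton1 [([0.6, 0.329, -0.0], 0.9), ([0.422, 0.067, -0.003], 0.84), ([0.434, -0.072, -0.004], 0.73), ([0.285, -0.473, -0.0], 0.65)]
mwiko [([0.81, -0.007, -0.002], 0.55)]
saltjar [([0.613, -0.393, -0.0], 0.65), ([0.611, 0.144, 0.031], 0.34)]
0.8 0.025
```

View pics/scene0.png

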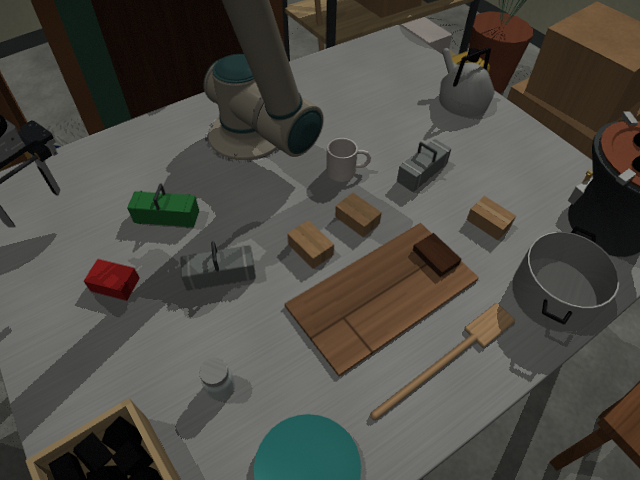

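View pics/top0.png

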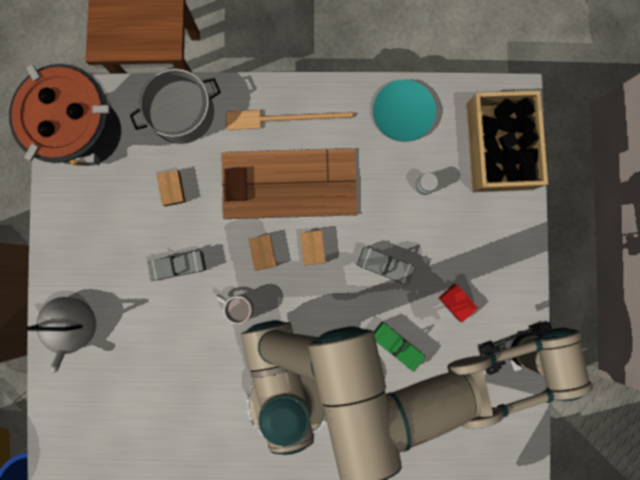

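The scene picture shows two grey cases at px (218,266) and (425,165), and a green look-alike at (163,207). There are three brown cartons at (310,243), (358,213) and (491,217), plus a red look-alike at (111,280). The block sits at the board's +y end at (437,253), and the top view agrees.

I'll write the helpers, then move over the near case for a wrist look.

```bash
cat > h.py <<'E'
from plant import r, gripper_to, inverse_kinematics, vision, models, telemetry as T
import cv2, numpy as np
from scipy.spatial.transform import Rotation as Ro
def qd(a):  # tool down, jaw axis at yaw a
    c,s=np.cos(a),np.sin(a)
    q=Ro.from_matrix([[c,s,0],[s,-c,0],[0,0,-1]]).as_quat(); return q[[3,0,1,2]]
def yawj(p,a):  # of a / a+pi choose the one with smaller last joint
    best=None
    for k in (-1,0,1):
        j=inverse_kinematics(p,qd(a+k*np.pi))
        if j is not None and (best is None or abs(j[5])<abs(best[1])): best=(a+k*np.pi,j[5])
    return best[0]
def rays(cam,px):
    c=vision.get_calibration(cam)
    K=np.array([[c["fx"],0,c["cx"]],[0,c["fy"],c["cy"]],[0,0,1]])
    u=cv2.undistortPoints(np.asarray(px,float).reshape(-1,1,2),K,np.array(c["D"])).reshape(-1,2)
    q=c["orientation"]; R=Ro.from_quat([q[1],q[2],q[3],q[0]]).as_matrix()
    return np.array(c["position"]), np.c_[u,np.ones(len(u))]@R.T
def toplane(cam,px,z):
    p,d=rays(cam,px); return p+d*((z-p[2])/d[:,2])[:,None]
def find(thing,cam,z,im=None):
    """snapshot, list of (centre xy, long-axis yaw, size, mean colour) on plane z"""
    if im is None: im=vision.snapshot(cam)
    out=[]
    for d in models.regions_of(thing,cam):
        m=d["pixels"].astype(np.uint8)
        cs=max(cv2.findContours(m,cv2.RETR_EXTERNAL,cv2.CHAIN_APPROX_NONE)[0],key=cv2.contourArea,default=None)
        if cs is None or len(cs)<20: continue
        P=toplane(cam,cs.reshape(-1,2),z)[:,:2]
        (c,sz,an)=cv2.minAreaRect((P*1000).astype(np.float32))
        an=np.radians(an)+(np.pi/2 if sz[1]>sz[0] else 0)
        an=(an+np.pi/2)%np.pi-np.pi/2
        out.append((np.array(c)/1000,an,sorted(np.round(sz)),im[d["pixels"]].mean(0).round(),round(d["score"],2)))
    return out
def show(L):
    for c,a,s,col,sc in L: print(" ",c.round(4),round(np.degrees(a),1),[int(x) for x in s],col,sc)
def st(): print("t",round(T.current_t(),1),np.round(T.current_ee_pos(),3),"f",np.round(T.current_wrist_force(),1),"m",np.round(T.current_torque(),3),"op",round(T.current_opening(),4))
E
python3 - <<'E'
from h import *
for t,z in (("case1",.05),("carton1",.04),("stow",.012)):
    print(t); show(find(t,"top",z))
p=[.385,-.276,.25]; a=yawj(p,np.radians(90)); r.move_to(p,qd(a)); 
c=vision.get_calibration("wrist"); print(a,c["position"],c["orientation"],c["fx"]); st()
im=vision.snapshot("wrist"); cv2.imwrite("pics/w1.png",im[:,:,::-1]); print("case"); show(find("case1","wrist",.055,im))
print([np.round(d["at"],3) for d in models.mark_of("case1","wrist")],[np.round(d["at"],3) for d in models.mark_of("case1_bar","wrist")])
E
```

```text
case1
  [0.3876 0.3023] -77.6 [58, 157] [104. 106. 100.] 0.87
  [ 0.3869 -0.2713] 67.6 [60, 155] [100. 102.  96.] 0.71
  [ 0.1659 -0.3043] 51.1 [56, 153] [ 44. 111.  54.] 0.64
carton1
  [ 0.436  -0.0715] 8.1 [62, 96] [159. 119.  78.] 0.83
  [0.4243 0.0678] 11.5 [65, 94] [134.  99.  66.] 0.79
  [ 0.2833 -0.4732] 44.8 [67, 99] [143.  34.  32.] 0.69
stow
  [ 0.6206 -0.0043] -88.5 [192, 381] [119.  79.  51.] 0.64
-1.5707963267948966 [ 0.45450073 -0.27729316  0.40406849] [-0.08531695 -0.70167396  0.70216142  0.08569724] 410.59745463389766
t 2.4 [ 0.385 -0.277  0.25 ] f [ 0.3 -0.1  0.4] m [ 0.047  0.052 -0.004] op 0.094
case
  [ 0.1686 -0.306 ] 89.9 [57, 144] [ 47. 119.  57.] 0.61
  [ 0.3838 -0.2737] 68.4 [69, 149] [141. 146. 136.] 0.55
[array([ 0.162, -0.31 , -0.002]), array([ 0.384, -0.274, -0.001])] []
```

View pics/w1.png

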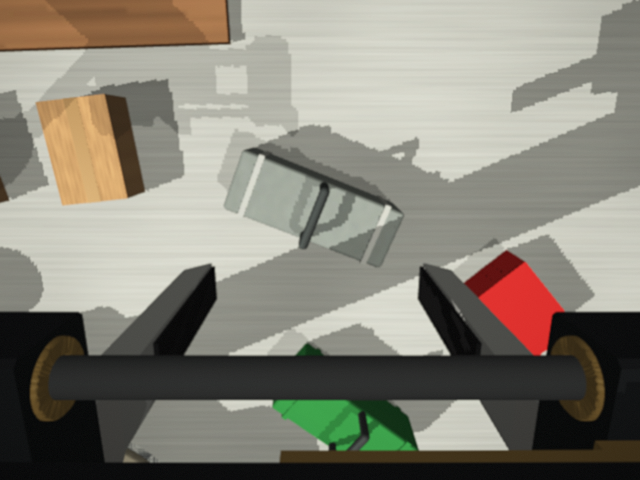

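The wrist view shows the grey case at px (315,205), bar up, with nothing in the gripper's way. I'll grip it across its middle, lift it a little and read the moment.

```bash
cat >> h.py <<'E'
def lift_test(c,phi,f=45,h=.025):
    """grip the tin at its middle, lift, return heavy direction unit vector (xy)"""
    gripper_to(.094)
    p=np.array([c[0],c[1],.16]); a=yawj(p,phi+np.pi/2)
    r.move_to(p,qd(a)); 
    if r.move_l([c[0],c[1],.0335],guard=12,vel=.12): print("GUARD hit"); st(); return None
    gripper_to(.03,f); st(); m0=np.array(T.current_torque())
    r.move_l([c[0],c[1],.0335+h],vel=.08); r.hold(.3); st()
    u=np.array([np.cos(phi),np.sin(phi),0]); dm=np.array(T.current_torque())-m0
    s=dm@np.cross(u,[0,0,-1]); print("moment towards +u:",round(s,3)); return s
E
python3 - <<'E'
from h import *
s=lift_test([.3845,-.2735],np.radians(68))
im=vision.snapshot("scene"); cv2.imwrite("pics/s1.png",im[200:340,130:320,::-1].repeat(3,0).repeat(3,1))
E
```

```text
t 5.8 [ 0.385 -0.274  0.034] f [ 0.8 -0.9  0.1] m [-0.046 -0.051 -0.056] op 0.0549
t 6.5 [ 0.384 -0.273  0.058] f [-0.8  0.3 -4.8] m [-0.199  0.017 -0.02 ] op 0.0549
moment towards +u: 0.168
```

View pics/s1.png

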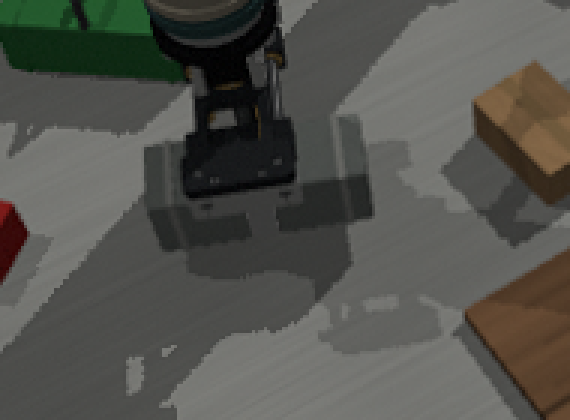

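The moment is a clean +0.168 N·m, so the heavy end is the 68° side. I'll set the case down and regrip it softly near the light end. Then I'll raise that end along an arc, so the case pivots in the pads until it hangs heavy end down.

```bash
cat >> h.py <<'E'
def upend(c,phi,f=12,off=.057,n=6):
    """phi: yaw of heavy direction. From the mid grip: lower, regrip near light end, swing up."""
    u=np.array([np.cos(phi),np.sin(phi)]); c=np.array(c)
    r.move_l([*c,.0345],vel=.08); gripper_to(.08); g=c-u*off
    r.move_l([*g,.0335],vel=.12); gripper_to(.03,f); st()
    P=c+u*.075
    for th in np.linspace(0,np.pi/2,n+1)[1:]:
        x=-(.075+off)*np.cos(th)+.0275*np.sin(th); z=(.075+off)*np.sin(th)+.0275*np.cos(th)
        r.move_l([*(P+u*x),z+.008],vel=.12)
    p=T.current_ee_pos(); r.move_l([p[0],p[1],p[2]+.025]); r.hold(.3); st()
E
python3 - <<'E'
from h import *
upend([.3845,-.2735],np.radians(68))
im=vision.snapshot("scene"); cv2.imwrite("pics/s2.png",im[150:340,130:370,::-1].repeat(3,0).repeat(3,1))
E
```

```text
t 8.8 [ 0.363 -0.326  0.034] f [0.7 1.7 1. ] m [ 0.105 -0.18   0.133] op 0.0546
t 12.0 [ 0.422 -0.179  0.164] f [-0.6  0.8 -6.1] m [-0.185 -0.043 -0.013] op 0.0547
```

View pics/s2.png

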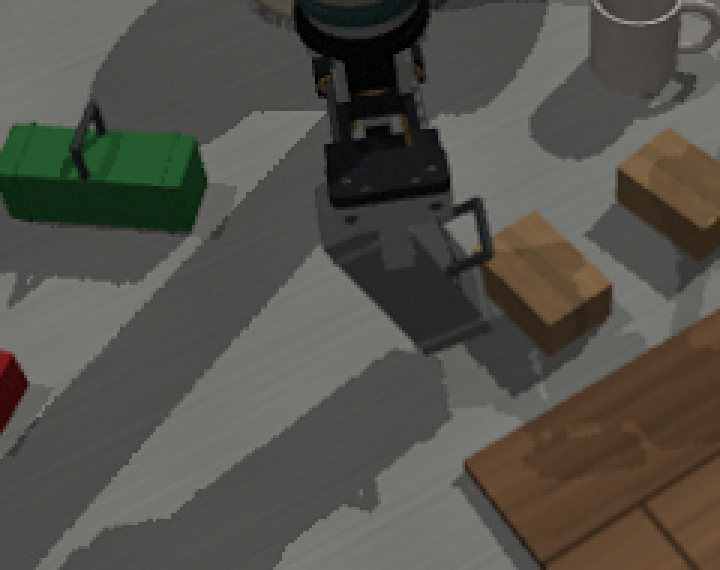

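The scene crop shows the case hanging tilted, bar towards the carton, and held by pad friction. I'll lower the grip force in steps and let it swing plumb.

```bash
python3 - <<'E'
from h import *
u=np.array([np.cos(np.radians(68)),np.sin(np.radians(68)),0])
for f in (9,7,5.5):
    gripper_to(.03,f); r.hold(.4); print(f, np.array(T.current_torque())@np.cross(u,[0,0,-1])); st()
im=vision.snapshot("scene"); cv2.imwrite("pics/s3.png",im[150:340,130:370,::-1].repeat(3,0).repeat(3,1))
E
```

```text
9 0.07787704388940377
t 12.7 [ 0.423 -0.179  0.165] f [-0.4  0.1 -5.6] m [-0.085 -0.002  0.019] op 0.0551
7 0.08089271035947539
t 13.3 [ 0.423 -0.179  0.165] f [-0.4  0.2 -5. ] m [-0.091 -0.01  -0.033] op 0.0546
5.5 0.017393715247706505
t 13.9 [ 0.423 -0.179  0.165] f [ 0.1  0.9 -5.4] m [-0.034 -0.038  0.015] op 0.0549
```

View pics/s3.png

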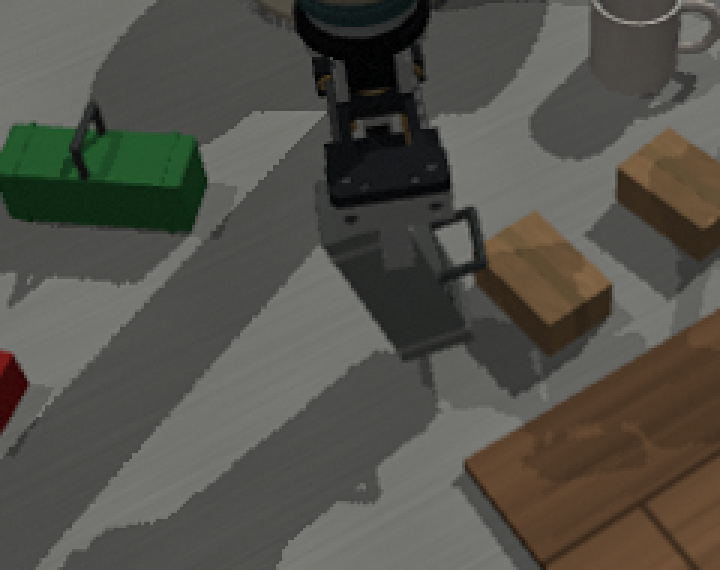

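The remaining moment is only about 0.02 N·m, so the case hangs close to plumb. I'll firm the grip, carry it low to the board's −y part, ease it down and release.

```bash
cat >> h.py <<'E'
B0=np.array([.6195,-.005]); BY=np.radians(1.5)
def b2w(x,y): return B0+np.array([np.cos(BY)*x-np.sin(BY)*y, np.sin(BY)*x+np.cos(BY)*y])
def stand(bx,by,yaw,zc=.19):
    gripper_to(.03,25); p=T.current_ee_pos(); r.move_l([p[0],p[1],zc])
    t=b2w(bx,by); r.move_l([*t,zc],rot=qd(yaw),vel=.12); st()
    r.move_l([*t,.158],vel=.08); gripper_to(.03,7); r.hold(.3); st()
    print("touch",r.move_l([*t,.146],vel=.02,guard=5)); r.hold(.3); st()
E
python3 - <<'E'
from h import *
q=T.current_tool_rot(); R=Ro.from_quat([q[1],q[2],q[3],q[0]]).as_matrix(); a=np.arctan2(R[1,0],R[0,0])
print(np.degrees(a)); stand(0,-.135,a+np.radians(91.5-68))
for n in("scene",): im=vision.snapshot(n); cv2.imwrite("pics/s4.png",im[200:400,230:470,::-1].repeat(3,0).repeat(3,1))
E
```

```text
-22.003074595590373
t 16.4 [ 0.622 -0.14   0.19 ] f [-0.3 -0.5 -5.9] m [-0.056 -0.065  0.009] op 0.0546
t 17.4 [ 0.623 -0.14   0.158] f [-0.4  0.2 -5.8] m [-0.09  -0.08   0.016] op 0.0546
touch True
t 18.1 [ 0.623 -0.14   0.152] f [-0.  -0.1  6. ] m [-0.077 -0.139 -0.085] op 0.0548
```

View pics/s4.png

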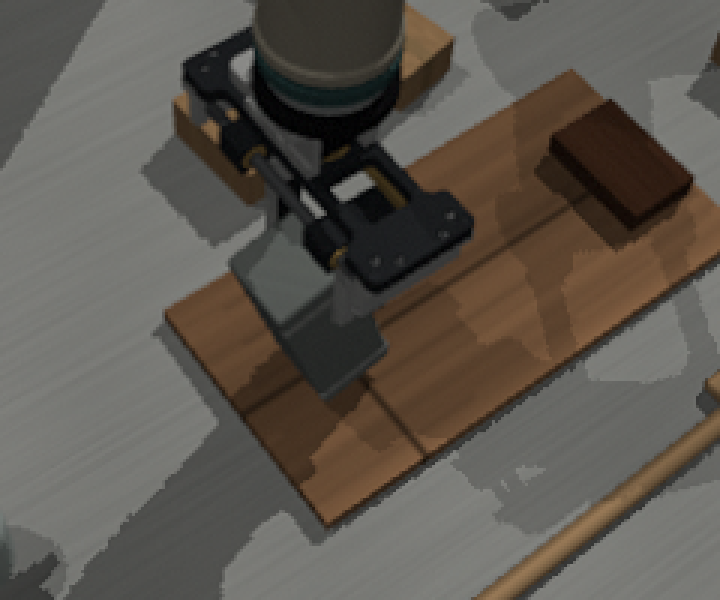

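The case is on the board and touched at 0.152 m against 0.150 m expected, so the tilt is small. It is far inside its stable range, so I'll release it and check.

```bash
python3 - <<'E'
from h import *
gripper_to(.03,4); r.hold(.2); gripper_to(.062); r.hold(.3); gripper_to(.09); p=T.current_ee_pos(); r.move_l([*p[:2],.26])
p=[.387,.30,.26]; a=yawj(p,np.radians(0)); r.move_to(p,qd(a)); r.hold(.2)
im=vision.snapshot("scene"); cv2.imwrite("pics/s5.png",im[100:400,230:550,::-1].repeat(2,0).repeat(2,1))
show(find("case1","top",.055))
show(find("case1","wrist",.055)); print([np.round(d["at"],3) for d in models.mark_of("case1","wrist")])
st()
E
```

```text
[ 0.6312 -0.1124] -0.1 [72, 73] [97. 98. 93.] 0.82
  [ 0.1675 -0.3049] 50.6 [55, 152] [36. 92. 45.] 0.73
  [0.3912 0.2861] -78.0 [58, 132] [ 98. 100.  94.] 0.63
  [0.3846 0.3065] -78.4 [59, 149] [118. 123. 114.] 0.72
[array([0.383, 0.302, 0.   ])]
t 23.1 [0.387 0.3   0.26 ] f [-0.4  0.4  0.8] m [-0.075 -0.045  0.002] op 0.0901
```

View pics/s5.png

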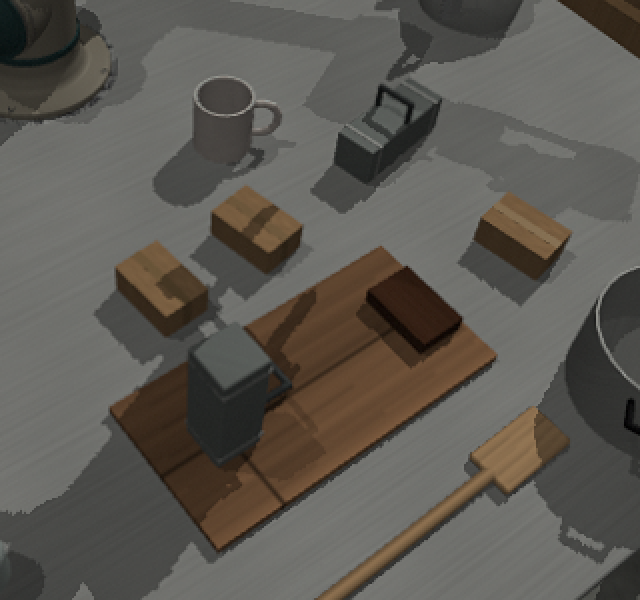

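Case 1 stands upright on the board at crop px (228,400), with its bar towards +y. Now I'll lift-test the second case.

```bash
python3 - <<'E'
from h import *
c=[.384,.304]; phi=np.radians(-78.2)
s=lift_test(c,phi)
if s is not None and abs(s)>.08:
    if s<0: phi+=np.pi
    upend(c,phi,f=10)
    u=np.array([np.cos(phi),np.sin(phi),0])
    for f in (8,6.5,5.5):
        gripper_to(.03,f); r.hold(.4); print(f, np.array(T.current_torque())@np.cross(u,[0,0,-1]))
    gripper_to(.03,25); st(); print(np.degrees(phi),T.current_joints())
im=vision.snapshot("scene"); cv2.imwrite("pics/s6.png",im[60:300,330:570,::-1].repeat(2,0).repeat(2,1))
E
```

```text
t 25.8 [0.385 0.304 0.034] f [ 1.3  1.  -0.2] m [ 0.094 -0.265  0.046] op 0.0548
t 26.5 [0.384 0.304 0.058] f [ 0.6 -0.1 -4.5] m [ 0.144 -0.031 -0.008] op 0.0546
moment towards +u: 0.097
t 28.7 [0.372 0.359 0.034] f [ 1.  -1.5  1.4] m [-0.199 -0.179 -0.079] op 0.0552
t 32.0 [0.404 0.204 0.164] f [ 0.1  0.  -5.2] m [-0.008 -0.029  0.021] op 0.0548
8 0.08878214873851444
6.5 -0.013017892956771028
5.5 0.0697683810919153
t 34.1 [0.405 0.204 0.165] f [ 0.  -0.2 -4.7] m [ 0.064 -0.037 -0.003] op 0.0548
-78.2 [3.13611377e-01 1.43605131e-01 1.85525932e+00 1.09142186e-05
 1.14270791e+00 1.07641562e-01]
```

View pics/s6.png

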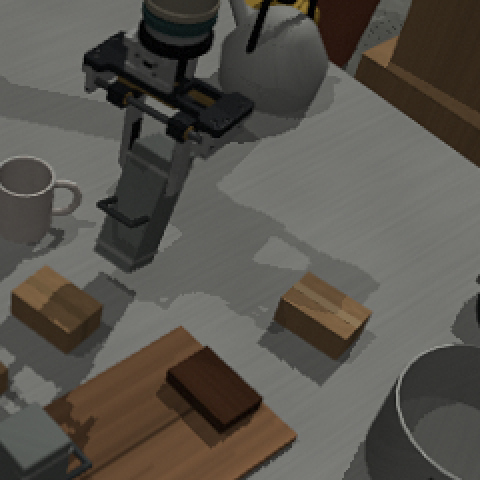

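Using the free-air reference the lift moment is +0.217 N·m towards −78°, and the case hangs stably that way. So the heavy end is confirmed and now points down. I'll stand it mid-board with its bar towards +x, clear of both the first case and the block.

```bash
python3 - <<'E'
from h import *
q=T.current_tool_rot(); R=Ro.from_quat([q[1],q[2],q[3],q[0]]).as_matrix(); a=np.arctan2(R[1,0],R[0,0])
stand(-.015,-.02,a+np.radians(1.5+78.2))
gripper_to(.03,4); r.hold(.2); gripper_to(.062); r.hold(.3); gripper_to(.08); p=T.current_ee_pos(); r.move_l([*p[:2],.28])
p=[.42,.07,.25]; a=yawj(p,np.radians(100)); r.move_to(p,qd(a)); r.hold(.2); st()
im=vision.snapshot("scene"); cv2.imwrite("pics/s7.png",im[100:400,230:550,::-1].repeat(2,0).repeat(2,1))
im=vision.snapshot("wrist"); cv2.imwrite("pics/w7.png",im[:,:,::-1]); show(find("carton1","wrist",.04,im))
print([np.round(d["at"],3) for d in models.mark_of("carton1","wrist")])
E
```

```text
t 37.3 [ 0.605 -0.025  0.19 ] f [ 0.4 -0.9 -4.4] m [ 0.028 -0.08  -0.019] op 0.0548
t 38.4 [ 0.605 -0.025  0.158] f [ 0.7 -0.3 -6.3] m [ 0.024 -0.107 -0.002] op 0.0549
touch True
t 39.2 [ 0.605 -0.025  0.15 ] f [0.3 0.3 5.3] m [ 0.078 -0.314  0.044] op 0.0548
t 44.6 [0.42 0.07 0.25] f [-0.   0.3 -0.2] m [-0.013  0.066  0.015] op 0.0799
  [ 0.4358 -0.066 ] 5.6 [72, 94] [190. 149.  98.] 0.89
  [0.4244 0.0684] 11.7 [63, 93] [202. 159. 106.] 0.69
[array([ 0.42 ,  0.067, -0.002]), array([ 0.436, -0.068, -0.001])]
```

View pics/s7.png

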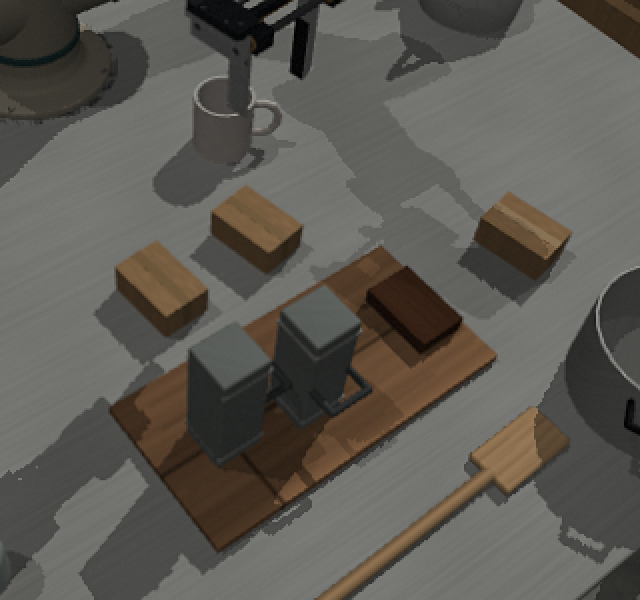

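View pics/w7.png

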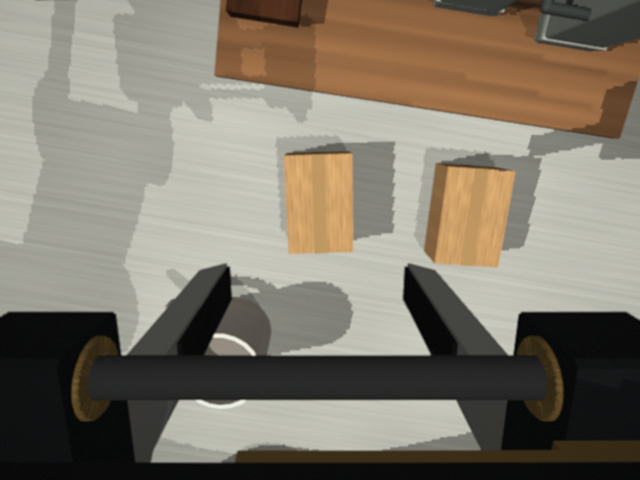

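Both cases stand upright with the bars clear. The wrist view shows two cartons at px (320,203) and (470,215). Next is a look straight down at the block.

```bash
python3 - <<'E'
from h import *
p=[.614,.143,.25]; a=yawj(p,np.radians(91.5)); r.move_to(p,qd(a)); r.hold(.3); print(a)
im=vision.snapshot("wrist"); cv2.imwrite("pics/w8.png",im[:,:,::-1])
hsv=cv2.cvtColor(im,cv2.COLOR_RGB2HSV); g=im.sum(2)
P=toplane("wrist",[[x,y] for y in range(0,480,60) for x in range(0,640,80)],.032)
print(im[203,320], im[203,200:440:10].sum(1), im[60:340:10,320].sum(1))
print([np.round(d["at"],4) for d in models.mark_of("block_top","wrist")],[np.round(d["at"],4) for d in models.mark_of("stow","wrist")])
E
```

```text
1.5969762655748114
[91 54 35] [280 283 280 283 283 282 286 181 184 171 191 181 180 178 156 165 482 638
 639 635 631 630 620 412] [630 631 618 640 578 400 383 367 406 379 173 181 179 179 176 174 176 179
 176 176 434 435 424 472 649 634 647 647]
[array([0.6176, 0.1462, 0.0329])] [array([ 0.6221, -0.0045, -0.001 ]), array([0.6126, 0.1424, 0.0342])]
```

View pics/w8.png

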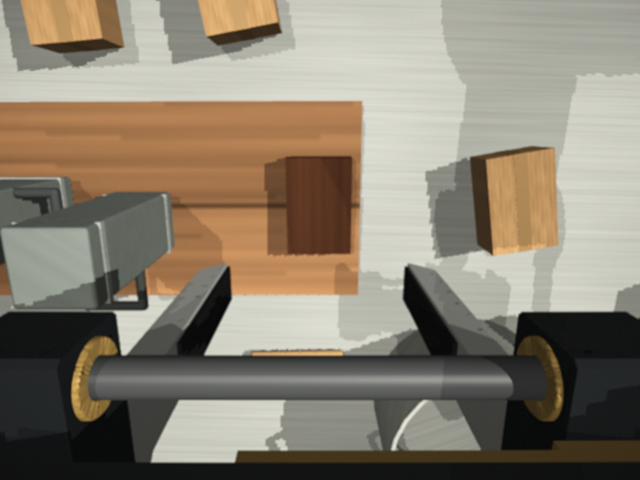

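The block's top face shows at px (286–351, 156–254), edges parallel to the image. I'll measure it by colour with the wrist camera, then pick and place the first carton and check it.

```bash
cat >> h.py <<'E'
def rect(cam,mask,z):
    n,l=cv2.connectedComponents(mask.astype(np.uint8)); m=(l==l[203,320]).astype(np.uint8)
    m=cv2.morphologyEx(m,cv2.MORPH_OPEN,np.ones((5,5)))
    cs=max(cv2.findContours(m,0,1)[0],key=cv2.contourArea)
    c,sz,an=cv2.minAreaRect((toplane(cam,cs.reshape(-1,2),z)[:,:2]*1000).astype(np.float32))
    an=np.radians(an)+(np.pi/2 if sz[1]>sz[0] else 0); an=(an+np.pi/2)%np.pi-np.pi/2
    return np.array(c)/1000,an,np.round(sz,1)
def look(p,yaw,h=.25):
    q=[p[0],p[1],h]; r.move_to(q,qd(yawj(q,yaw))); r.hold(.3)
def pick(p):
    """p approx xy of a carton; look from above, grasp; returns tool yaw minus carton long yaw"""
    look(p,np.radians(100))
    L=[x for x in find("carton1","wrist",.04) if np.hypot(*(x[0]-p))<.05 and x[3][1]>80]
    M=[np.array(d["at"]) for d in models.mark_of("carton1","wrist") if np.hypot(*(np.array(d["at"])[:2]-p))<.05]
    show(L); print("mark",[m.round(4) for m in M])
    c,phi=L[0][0],L[0][1]; gripper_to(.09)
    q=[*c,.12]; a=yawj(q,phi+np.pi/2); r.move_to(q,qd(a))
    if r.move_l([*c,.032],guard=10,vel=.12): print("GUARD"); st(); raise SystemExit
    gripper_to(.03,20); st(); return a-phi
E
python3 - <<'E'
from h import *
im=vision.snapshot("wrist"); g=im.astype(int).sum(2)
c,a,sz=rect("wrist",(g>130)&(g<225),.032); print("block",c,np.degrees(a),sz)
d=pick(np.array([.604,.329])); print(d)
r.move_l([*T.current_ee_pos()[:2],.11]); im=vision.snapshot("wrist"); st()
np.save("block.npy",[*c,a]); np.save("d.npy",d)
E
```

```text
block [0.61420502 0.13593292] 1.4667139053344735 [90.6 76.5]
  [0.6042 0.3279] 11.0 [61, 94] [200. 157. 104.] 0.89
mark [array([ 0.6031,  0.3286, -0.0015])]
t 51.4 [0.604 0.328 0.032] f [-0.7  0.5  1.5] m [ 0.082 -0.094 -0.024] op 0.0599
1.5707963267948966
t 52.1 [0.603 0.328 0.108] f [-0.7  0.8 -2.5] m [ 0.069 -0.19   0.005] op 0.0601
```

```bash
python3 - <<'E'
from h import *
im=cv2.imread("pics/w8.png")[:,:,::-1].astype(int)
rr=(im[:,:,0]-im[:,:,2])   # redness
print(im[203,260:300:2].tolist()); print(im[203,340:362:2].tolist())
# pose then: TCP .614,.143,.25 : rebuild calibration offset by tool pose
p=[.614,.143,.25]; a=yawj(p,np.radians(91.5)); d=np.load("d.npy")
r.move_to(p,qd(a)); r.hold(.3)   # carrying the carton, above the block
P=toplane("wrist",[[286,203],[351.5,203],[320,156],[320,254],[286,157],[286,254],[351.5,156],[351.5,254]],.032)[:,:2]; print(P.round(4).tolist())
st()
E
```

```text
[[132, 93, 61], [131, 92, 60], [131, 92, 60], [126, 89, 58], [89, 62, 40], [84, 59, 38], [84, 60, 39], [85, 59, 39], [85, 59, 38], [84, 59, 38], [85, 60, 39], [84, 60, 38], [84, 60, 39], [85, 55, 35], [85, 50, 32], [86, 52, 33], [89, 55, 35], [92, 55, 35], [92, 55, 34], [96, 57, 35]]
[[79, 47, 30], [82, 49, 31], [82, 48, 31], [77, 46, 30], [73, 44, 28], [80, 51, 34], [105, 72, 46], [110, 78, 50], [124, 87, 57], [135, 98, 66], [171, 163, 148]]
[[0.6112, 0.1154], [0.6096, 0.1754], [0.5679, 0.1453], [0.6592, 0.1479], [0.5696, 0.115], [0.66, 0.1158], [0.5672, 0.1734], [0.6584, 0.1777]]
t 53.4 [0.614 0.144 0.249] f [-0.3 -0.9 -0.3] m [ 0.046 -0.166 -0.041] op 0.06
```

Cleaned of the shadow, the block's centre is (0.6136, 0.1454), size 60×91 mm, yaw about 1.5°. I'll place the carton there, correcting for the visible end face of the carton (about 1.7 mm).

```bash
cat >> h.py <<'E'
BLK=np.array([.6136,.1454])
def place(k,dx=.0017):
    t=BLK+[dx,0]; z=.064+.04*k; q=T.current_ee_pos()
    r.move_l([q[0],q[1],max(q[2],z+.05)]); r.move_l([*t,max(.11,z+.05)],rot=qd(np.radians(91.5)),vel=.2); r.hold(.2); st()
    r.move_l([*t,z+.008],vel=.1); print("touch",r.move_l([*t,z-.003],vel=.02,guard=3)); st()
    gripper_to(.075); r.move_l([*t,z+.06]); r.hold(.1)
E
python3 - <<'E'
from h import *
place(0)
look(BLK,np.radians(91.5),.26); im=vision.snapshot("wrist"); cv2.imwrite("pics/w9.png",im[80:330,150:500,::-1].repeat(2,0).repeat(2,1)); show(find("carton1","wrist",.072,im))
d=pick(np.array([.4235,.068])); print(d)
E
```

```text
t 54.6 [0.616 0.146 0.116] f [-0.2  0.8 -1.4] m [ 0.108 -0.148  0.024] op 0.0595
touch True
t 55.7 [0.616 0.145 0.064] f [0.3 0.6 3.5] m [ 0.046 -0.201  0.054] op 0.06
  [0.6158 0.1454] 1.3 [61, 93] [207. 162. 106.] 0.87
  [0.4647 0.0819] -79.8 [36, 57] [170. 133.  88.] 0.7
  [ 0.4741 -0.0427] -88.7 [39, 73] [161. 124.  81.] 0.55
  [0.4242 0.0688] 11.6 [60, 93] [205. 161. 106.] 0.68
mark [array([ 0.4236,  0.0671, -0.0023])]
t 63.2 [0.424 0.069 0.032] f [-0.8  0.5  1.9] m [0.019 0.057 0.023] op 0.0598
-1.5707963267948966
```

View pics/w9.png

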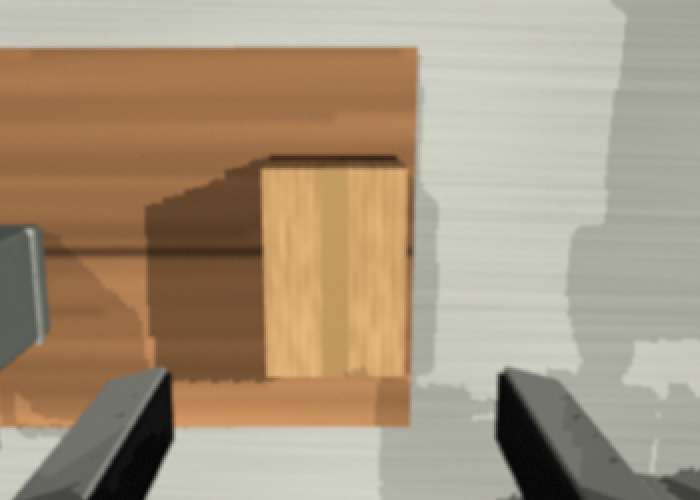

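The picture shows the carton on the block with a dark block strip along its −x edge. From the strip widths it sits about 3 mm too far to +x, because I took the wrong sign for the view side. I haven't lifted carton 2 yet, so I'll release it, shift the first carton by −3 mm, then come back.

```bash
python3 - <<'E'
from h import *
gripper_to(.09); p=T.current_ee_pos(); r.move_l([*p[:2],.13])
t=np.array([.6153,.1454]); r.move_to([*t,.13],qd(np.radians(91.5))); gripper_to(.085)
r.move_l([*t,.066],vel=.12); gripper_to(.03,20); r.move_l([*t,.070],vel=.05)
t=t-[.0032,0]; r.move_l([*t,.070],vel=.03); print(r.move_l([*t,.061],vel=.02,guard=3)); st()
gripper_to(.075); r.move_l([*t,.13])
look(BLK,np.radians(91.5),.26); im=vision.snapshot("wrist"); cv2.imwrite("pics/w10.png",im[80:330,150:500,::-1].repeat(2,0).repeat(2,1)); show(find("carton1","wrist",.072,im)[:1])
E
```

```text
True
t 69.4 [0.612 0.145 0.066] f [0.  0.3 3.9] m [ 0.208 -0.199  0.01 ] op 0.0599
  [0.6139 0.1452] 1.3 [61, 93] [207. 162. 106.] 0.92
```

View pics/w10.png

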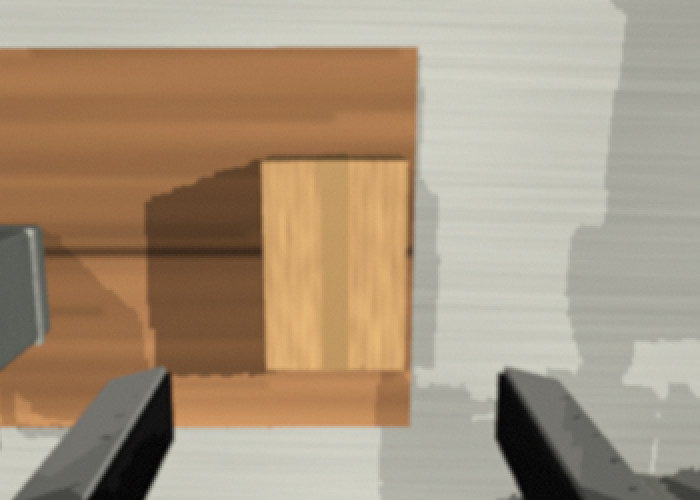

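The column base now lines up: only a thin even dark line remains at the −x edge, and the y edges are flush. Next is carton 2, placed without the offset.

```bash
sed -i 's/def place(k,dx=.0017):/def place(k,dx=0,yaw=91.5):/; s/qd(np.radians(91.5)),vel=.2/qd(np.radians(yaw)),vel=.15/' h.py; python3 - <<'E'
from h import *
d=pick(np.array([.4235,.068])); print(d)
place(1,0,91.5 if d>0 else -88.5)
look(BLK,np.radians(91.5),.30); im=vision.snapshot("wrist"); cv2.imwrite("pics/w11.png",im[80:330,150:500,::-1].repeat(2,0).repeat(2,1)); show(find("carton1","wrist",.112,im)[:2])
E
```

```text
[0.4242 0.0688] 11.6 [60, 93] [205. 161. 106.] 0.81
mark [array([ 0.4233,  0.064 , -0.0037])]
t 76.8 [0.424 0.069 0.032] f [-1.2  0.2  3.4] m [-0.013  0.026  0.001] op 0.0596
4.71238898038469
t 81.1 [0.614 0.145 0.154] f [ 0.2  0.2 -1.4] m [ 0.103 -0.146  0.03 ] op 0.0598
touch True
t 82.1 [0.614 0.145 0.104] f [-0.8 -0.6  3.5] m [ 0.088 -0.133 -0.029] op 0.0596
  [ 0.4759 -0.026 ] -88.7 [44, 65] [169. 131.  85.] 0.94
  [0.5666 0.1439] -88.5 [3, 53] [158. 120.  78.] 0.78
```

View pics/w11.png

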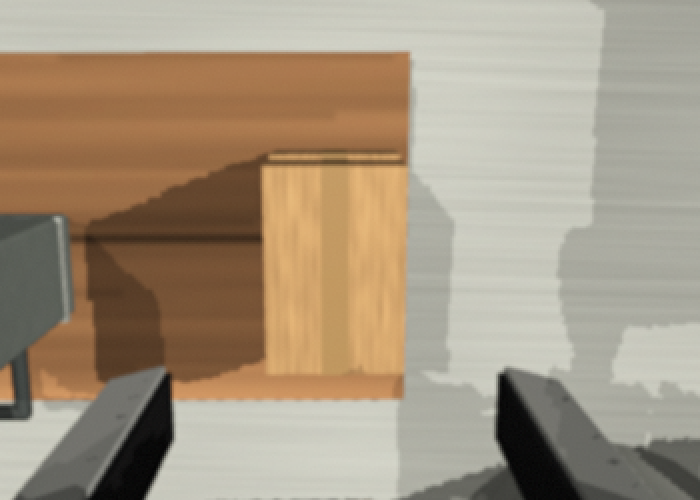

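```bash
python3 - <<'E'
from h import *
P=toplane("wrist",[[317,162.5],[317,267],[282,210],[353,210]],.112)[:,:2]; Q=toplane("wrist",[[317,156.5]],.072)[:,:2]
print(P.round(4).tolist(),Q.round(4), vision.get_calibration("wrist")["position"])
E
```

```text
[[0.5711, 0.144], [0.6615, 0.1464], [0.6116, 0.1155], [0.61, 0.1755]] [[0.5688 0.144 ]] [0.54439898 0.14290208 0.45313693]
```

Carton 2 is centred at x = 0.6163 against 0.6138 below. I'll nudge it −2.4 mm, then place the third carton with the same correction.

```bash
python3 - <<'E'
from h import *
t=np.array([.6160,.1454]); r.move_l([*t,.16],rot=qd(np.radians(91.5))); gripper_to(.085)
r.move_l([*t,.106],vel=.12); gripper_to(.03,20); r.move_l([*t,.109],vel=.05)
t=t-[.0024,0]; r.move_l([*t,.109],vel=.03); print(r.move_l([*t,.101],vel=.02,guard=3)); st()
gripper_to(.075); r.move_l([*t,.19])
d=pick(np.array([.4355,-.07])); print(d, T.current_joints()[5])
place(2,-.0023 if d>2 or d<0 else 0,91.5)
look(BLK,np.radians(91.5),.34); im=vision.snapshot("wrist"); cv2.imwrite("pics/w12.png",im[80:330,150:500,::-1].repeat(2,0).repeat(2,1)); st()
im=vision.snapshot("scene"); cv2.imwrite("pics/s12.png",im[:,:,::-1])
E
```

```text
True
t 87.6 [0.614 0.145 0.106] f [-0.2 -0.2  3.4] m [ 0.095 -0.102  0.041] op 0.0599
  [ 0.4366 -0.0714] 6.1 [61, 94] [196. 153. 100.] 0.93
mark [array([ 0.4324, -0.072 ,  0.0015])]
t 93.9 [ 0.437 -0.071  0.032] f [-0.9 -0.8  3. ] m [-0.019  0.156 -0.004] op 0.0596
-1.5707963267948966 1.1439971986449955
t 98.6 [0.611 0.145 0.194] f [-0.8  0.1 -1.3] m [ 0.093 -0.156 -0.002] op 0.0597
touch True
t 99.6 [0.612 0.145 0.144] f [0.1 0.1 4.2] m [ 0.064 -0.157  0.079] op 0.0595
t 101.7 [0.613 0.145 0.339] f [ 0.6 -0.1  0.6] m [ 0.065 -0.132 -0.009] op 0.0746
```

View pics/w12.png

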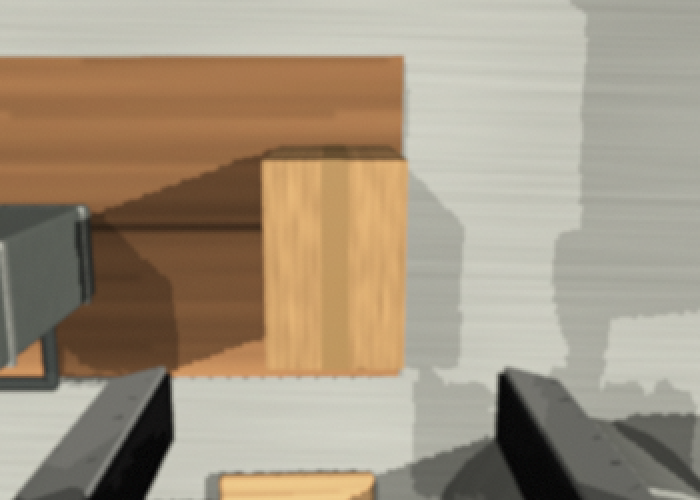

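The column looks flush: the side faces form one continuous strip with no slivers. I've used the last picture view, so the final checks are numeric, with the arm moved clear.

```bash
python3 - <<'E'
from h import *
P=toplane("wrist",[[317,160],[317,265],[282,210],[353,210]],.152)[:,:2]; print("top carton edges",P.round(4).tolist())
r.move_to([.35,-.05,.35],qd(yawj([.35,-.05,.35],np.radians(90)))); r.hold(.3)
print("cases@.162"); show(find("case1","top",.162)); print("cartons@.152"); show(find("carton1","top",.152))
for cam in("top","scene"):
    vision.snapshot(cam)
    for t in("case1","case1_mid","carton1","mwiko","saltjar"): print(cam,t,[np.round(d["at"],3).tolist() for d in models.mark_of(t,cam)])
w=lambda p:(np.array([[np.cos(BY),np.sin(BY)],[-np.sin(BY),np.cos(BY)]])@(np.array(p)-B0)).round(3)
print(w([.6136,.1454])); st()
E
```

```text
top carton edges [[0.5691, 0.144], [0.6598, 0.1463], [0.6116, 0.1155], [0.6101, 0.1755]]
cases@.162
  [ 0.6154 -0.1023] 89.9 [76, 93] [88. 86. 79.] 0.71
  [ 0.1783 -0.2879] 51.1 [53, 144] [37. 92. 45.] 0.64
  [ 0.6353 -0.0247] 0.1 [57, 94] [88. 88. 82.] 0.55
cartons@.152
  [0.6111 0.1438] 0.6 [65, 100] [144. 106.  68.] 0.74
  [ 0.2888 -0.4469] 43.1 [61, 92] [113.  27.  26.] 0.73
  [0.6004 0.1109] -15.2 [24, 88] [51. 37. 23.] 0.4
top case1 [[0.162, -0.305, 0.001], [0.609, -0.022, 0.084], [0.626, -0.146, 0.085]]
top case1_mid [[0.631, -0.023, 0.083]]
top carton1 [[0.286, -0.478, 0.0], [0.614, 0.145, 0.112], [0.611, 0.145, 0.032], [0.613, 0.142, 0.069]]
top mwiko [[0.808, -0.004, -0.002]]
top saltjar [[0.612, -0.394, 0.003]]
scene case1 [[0.605, -0.024, 0.086], [0.161, -0.307, -0.003], [0.622, -0.15, 0.09]]
scene case1_mid [[0.636, -0.023, 0.082], [0.62, -0.059, 0.092]]
scene carton1 [[0.617, 0.146, 0.068], [0.281, -0.48, -0.0], [0.614, 0.144, 0.032], [0.612, 0.146, 0.114], [0.635, -0.02, 0.083]]
scene mwiko [[0.809, -0.004, 0.002], [0.616, 0.146, 0.113]]
scene saltjar [[0.613, -0.386, -0.001], [0.615, 0.145, 0.069]]
[-0.002  0.151]
t 105.1 [ 0.35 -0.05  0.35] f [-0.4 -0.6  0.5] m [ 0.043  0.046 -0.007] op 0.0751
```

```bash
python3 -c "
from h import *
r.sign_off(); print(T.current_t())"
```

```text
the job is handed in; nothing more can be done
the job is handed in; nothing more can be done
```

Both tin cases stand upright, heavy end down, on the bare part of the board, and all three cartons are stacked flat on the dark block. I handed the job in at about 105 s of the 210 s allowed; no verdict was reported.

- **Cases:** I lifted each case at its middle and read the wrist moment. The first gave a clear 0.17 N·m. The second gave 0.22 N·m against a free-air zero, but only 0.10 against the zero taken in the grip. Both readings had the same sign, and the case hung the same way. The last check put both case origins about 86 mm above the trolley top, as they should be when upright on the board. Their footprints are well inside the bare part and clear of each other.
- **Cartons:** I shifted the first two by 2–3 mm after placing them slightly off in x. The top carton is now centred at (0.614, 0.146) with the block at (0.614, 0.145), and the last wrist picture shows the column's sides flush.
- **Left alone:** The spoon, the jar, the green look-alike and the red look-alike are where they were.

**Checks that disagreed:** The scene camera put one `case1_mid` point at (0.62, -0.06), which fits neither case. I took it as a stray, because the case origins agreed from both cameras. The final scene picture could not be viewed because the limit of 16 was reached, so the last checks were on numbers only.

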